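Hold a sample-cup clamp open at its index with a spring scale

TASK

Check the spring of the sample-cup clamp: pick up the spring scale by its housing, drop the eye of its draw rod over the clamp's upright pull knob and, with the scale held level, clear of the clamp and in line with its slide, draw the sprung jaw open until the pointer on the jaw's side stands opposite the pointer of the index rider. Finish while holding it there, the scale still in the gripper and taking the whole pull so that the force can be read: do not let go or put anything down. Draw by the scale only, keep the gripper off the clamp and its index rider, and leave everything else where it is.

Things in the scene. Friction and masses are not known exactly. Their poses are not given: they have to be found in the camera images.
- clamp: Sample-cup clamp fixed to the bench: aluminium base plate 10 mm thick, x -147 to +128 mm, y -66 to +50 mm; fixed vee jaw at the +x end (34 mm high), end bracket at the -x end (x -121 to -135 mm, 26 mm high), between them a sprung steel jaw on two guide rods, opening towards -x. Origin on the bench. A scale rail on the -y edge carries the index rider (31 mm high).
- jaw (a joint): How far the sprung jaw has been drawn open along the clamp's -x, in m: 0 closed, 0.055 at the stop. Its return springs pull with 4.5 N when closed and 150 N/m more as it opens (8 to 11 N in use), plus 0.3 N friction; let go, it springs shut.
- index (a joint): Where the index rider is clamped, in m: it equals the jaw opening (joint jaw) at which the two pointers stand opposite each other. 0.022 to 0.042, set anew each time. Stiff; not to be moved.
- knob_stem (a point): Middle of the bare stem of the pull knob upright on the sprung jaw, 50 mm above the bench; moves with the jaw, clamp's axes. Stem 8 mm thick, bare from 37 to 66 mm above the bench; its black head, 16 mm in diameter, reaches 76 mm. Jaw closed: x = +15 mm, y = 0 of the clamp. The jaw's top is 34 mm above the bench.
- jaw_pointer (a point): Tip of the small black conical pointer that sticks out of the sprung jaw's side towards the clamp's -y, 28 mm above the bench; moves with the jaw and has the clamp's axes.
- index_pointer (a point): Tip of the small black conical pointer on the index rider, which faces the jaw's pointer (towards the clamp's +y), 28 mm above the bench; has the clamp's axes.
- scale: Spring scale, about 230 g, lying flat: aluminium housing 130 mm long (x), 32 wide (y), 26 thick (z), black end caps, white slotted scale plate on top. Origin: centre of the housing's underside, near the centre of mass; +x points along the draw rod to the eye. Rod axis 13 mm above the underside. A hanging ring at the other end reaches x = -100 mm. Grip the housing across its width at the middle.
- rod (a joint): How far the scale's draw rod is pulled out of the housing, in m: 0 at rest, 0.050 at full scale. Its spring pulls with 0.8 N at rest and 400 N/m more as it comes out.
- eye (a point): Centre of the eye on the draw rod: a steel ring 26 mm inside, 36 mm outside, 5 mm wire, lying flat in the housing's x-y plane on the rod's axis, 130 mm ahead of the housing's centre when the rod is at rest; moves with the rod. Once pulled, the ring's far side bears on the stem, the eye's centre about 9 mm from the stem's axis.
- screwdriver: Bystander: screwdriver with black handle, 200 mm long, 26 mm thick, lying along its x. Origin at its middle, on the bench.
- cup_a: Bystander: open steel sample cup, 52 mm in diameter, 36 mm high. Origin under its centre.
- cup_b: Bystander: another steel sample cup of the same size. Origin under its centre.
- retaining_ring: Bystander: steel ring, 54 mm in diameter, 12 mm high. Origin under its centre.
- solvent_bottle: Bystander: white plastic bottle, 60 mm in diameter, 150 mm high. Origin under its centre.
- binder_jar: Bystander: grey jar with a lid, 64 mm in diameter, 75 mm high. Origin under its centre.

How it is judged (in metres and radians):
On the way, in this order (a step that is already met when the one before it is completed fails the run):
1. the spring scale is lifted off the bench (height (world z) of scale above 0.02 m), for 0.1 s.
2. the scale's eye is over the stem of the clamp's pull knob, below its head (horizontal distance between eye and knob_stem below 0.013 m and z of eye in the frame of knob_stem between -0.016 and 0.015 m), for 0.1 s.
At the end, for the whole second after the job is handed in: Gripper holds the scale level and in line with the slide (within 11 degrees), underside over 28 mm above the bench; its eye on the knob stem pulls the jaw, rod 12 to 45 mm out; jaw still, its pointer within 3 mm of the index pointer; gripper clear of the clamp (x of jaw_pointer in the frame of index_pointer between -0.003 and 0.003 m and velocity of joint jaw between -0.01 and 0.01 m/s and value of joint rod between 0.012 and 0.045 m and contact force between scale and clamp above 5 N and contact force between the fingers and scale above 5 N and contact force between each of the arm, the fingers and clamp below 1 N and horizontal distance between eye and knob_stem below 0.013 m and height (world z) of scale above 0.028 m and angle between scale's own z axis and vertical below 0.2 rad and angle between the x axis of scale and the x axis of clamp, either way round below 0.2 rad); the arm keeps its last pose, push and grip.
It fails at once if the gripper or arm pushes on the clamp itself (contact force between any of the arm, the fingers and clamp above 4 N).
It fails at once if the index rider is shifted (distance of index_pointer from where it was at the start of the episode above 0.003 m).
It fails at once if something else on the bench is disturbed (distance of any of screwdriver, cup_a, cup_b, retaining_ring, solvent_bottle, binder_jar from where it was at the start of the episode above 0.03 m).
It also fails if it takes over 38 s, if anything falls off the work surface, if the arm or the gripper's body presses on something with over 40 N, if the wrist force passes 120 N, or if a joint passes its speed limit or range.

ROBOT

A 7-joint arm with a two-finger parallel gripper is mounted at the origin on the work surface. World frame = base frame: x ahead of the robot, y to its left, z up, the work surface at z = 0. Lengths are in m, angles in degrees, forces in N, time in s.
With the tool pointing down it reaches from about 0.425 to 0.875 m from the base axis. Payload 4.7 kg.
Tool frame: the origin (TCP) lies midway between the tips of the shut fingers; the grasp point (between the pads) lies env.grip_point_offset behind it (env.grip_point_offset is the distance from the TCP to the grasp point, in m); z points along the fingers, y is the line along which they close (so a half turn about z gives the same grasp; the last joint's range is limited). The gripper opens to 87 mm and grips with 3 to 60 N. Pads are 19 mm wide; open, the fingers measure 117 mm over their backs; the gripper's body (75 mm by 190 mm) begins 51 mm behind the grasp point.
Start: joints at [66.412, 18.392, -4.016, 83.108, 1.295, 78.541, -3.26], TCP at [0.268, -0.592, 0.223] pointing down, gripper open.
Joint ranges: [-163.93, 163.93], [-17.29, 119.83], [-79.2, 71.16], [3.27, 140.29], [-89.18, 269.18], [5.43, 117.66], [-154.24, 154.24]. Speed limits (degrees/s): [147.25, 147.25, 180, 180, 180, 180, 180].

INTERFACE

Orientations are given as [roll, pitch, yaw] about the fixed x, y, z axes, in that order (R = Rz(yaw) Ry(pitch) Rx(roll)).
In Python, from cell import env gives the robot as it stands.
- The arm moves only by the shell command python3 -m creep 'ROWS' [FORCE]. ROWS is a JSON object of lists of equal length, an entry for each row: "translation": the shift along the tool's x, y, z in units of 0.08 m (1.0 is 0.08 m), a list of three; "turn": the turn, a rotation vector about the tool's x, y, z in units of 180 degrees (1.0 is 180 degrees), a list of three; "grip": the opening, from 0 (shut) to 1 (fully open). In form: {"translation": [[x, y, z], ...], "turn": [[ax, ay, az], ...], "grip": [grip, ...]}. A call has 1 to 5 rows; each row shifts and turns the commanded pose from where the row before left it, along the tool's axes as they then stand; what a row does not reach is not made up. A row lasts 1/8 s, in which the tool goes at most 62.5 mm and 10.7 degrees, less where a joint would pass 70% of its speed; a pose out of reach is approached as far as the arm can. A call with a number of a shift or a turn outside -1 to 1 is refused whole. A call with a gripper value outside its range is refused whole. The fingers move at their own pace and stop on an object; FORCE is the grip in N (left out, the last holds). Time passes only in rows, so rows that do not move let the fingers close. It gives the time, the measured TCP pose, the force, the opening and the grip force at its end, in the units of the state.
- env.get_obs(): the state, without advancing time (a new reading comes with each control period).
- env.read_camera(name): name is "scene" or "top"; returns a dict with "frame" (480x640x3 uint8, red, green, blue), "z_map" (480x640 float32, m along the optical axis (not along the pixel's ray), 0 where there is no reading), "K" (3x3 intrinsics, pixels), "D" ([k1, k2, p1, p2, k3] as OpenCV has them; the pictures are not rectified), "rvec" (rotation vector, rad) and "tvec" (3), from world to camera coordinates, as OpenCV has them. Camera axes: x right, y down, z forward; pixel columns grow to the right and rows downward; lengths in m; the calibration is good to about 2 mm. A picture is of the moment at which its call begins.
- env.sign_off(): hands the job in; it is judged then, once.
The state is a dict: "time_s": time; "qpos": joint angles; "joint_velocities": joint speeds; "effort": joint torques, N m; "tool_pos": TCP position; "tool_rot": TCP orientation; "force": force on the tool from outside, world axes, zero at the start; "wrist_torque": the same for the moment, N m; "grip_width": finger opening in m; "grasp_force": force on a finger pad.
Only numpy, scipy, OpenCV 4.12 (cv2) and the standard library are available. Lean on these libraries where they do the work, as an engineer would, in place of code of your own. Each camera call takes 0.05 s, during which the arm holds its last target. There are 200 camera calls.

## Working session

There is one attempt and no reset: what is moved stays moved. The work goes in short steps, Python scripts to look and compute and a shell command to move; the robot and the scene stay as the last step left them, time stands still between calls to the robot, and variables do not carry over. Pictures are saved under pics/ and viewed, at most 10 in all, crops included, and the job is handed in when it is done.

```bash
ls; mkdir -p pics; cat > h.py <<'E'
import numpy as np, cv2
from cell import env
def cam(n):
    d=env.read_camera(n); d['R']=cv2.Rodrigues(np.array(d['rvec'],float))[0]; d['t']=np.array(d['tvec'],float).reshape(3); return d
def ray(d,uv,z):
    """pixels -> world points on plane at height z"""
    u=cv2.undistortPoints(np.array(uv,float).reshape(-1,1,2),np.array(d['K']),np.array(d['D'])).reshape(-1,2)
    r=np.c_[u,np.ones(len(u))]@d['R']; c=-d['R'].T@d['t']
    return c+r*((z-c[2])/r[:,2])[:,None]
def cloud(d):
    """world xyz for every pixel from the z map"""
    h,w=d['z_map'].shape; g=np.stack(np.meshgrid(np.arange(w),np.arange(h)),-1).reshape(-1,1,2).astype(float)
    u=cv2.undistortPoints(g,np.array(d['K']),np.array(d['D'])).reshape(-1,2)
    p=np.c_[u,np.ones(len(u))]*d['z_map'].reshape(-1,1)
    return ((p-d['t'])@d['R']).reshape(h,w,3)
def proj(d,p):
    return cv2.projectPoints(np.array(p,float).reshape(-1,1,3),np.array(d['rvec'],float),np.array(d['tvec'],float),np.array(d['K']),np.array(d['D']))[0].reshape(-1,2)
def save(d,f,box=None,s=1):
    im=d['frame'][:,:,::-1]
    if box: im=im[box[1]:box[3],box[0]:box[2]]
    cv2.imwrite('pics/'+f,cv2.resize(im,None,fx=s,fy=s,interpolation=cv2.INTER_CUBIC))
E
python3 - <<'E'
from h import *
for n in ('top','scene'):
    d=cam(n); save(d,n+'1.png'); print(n,-d['R'].T@d['t'],d['R'][2],d['K'][0][0])
o=env.get_obs(); print(o['tool_pos'],o['tool_rot'],o['grip_width'],env.grip_point_offset)
E
```

```text
pics
top [0.36518204 0.03390741 1.15601657] [ 0.20550485  0.01834537 -0.97848414] 546.0370153165233
scene [0.92522198 0.60210969 1.16589139] [-0.26717013 -0.43827916 -0.85821413] 591.8335922501069
[ 0.26826365 -0.59151371  0.22156295] [-1.79900861e+02  4.40884166e-03  2.44002103e+01] 0.08679896268614469 0.0187
```

View pics/top1.png

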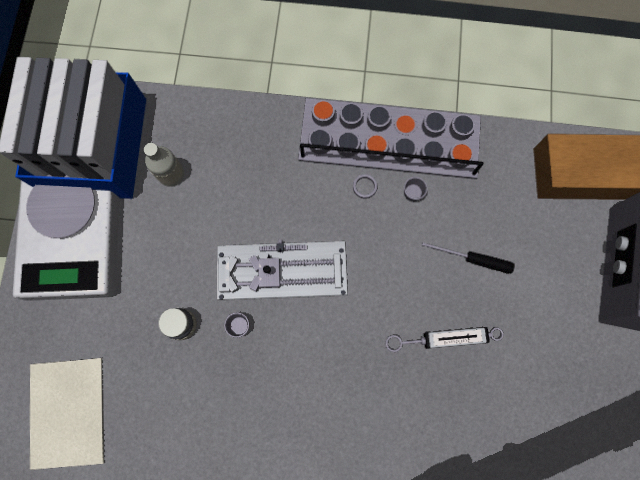

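View pics/scene1.png

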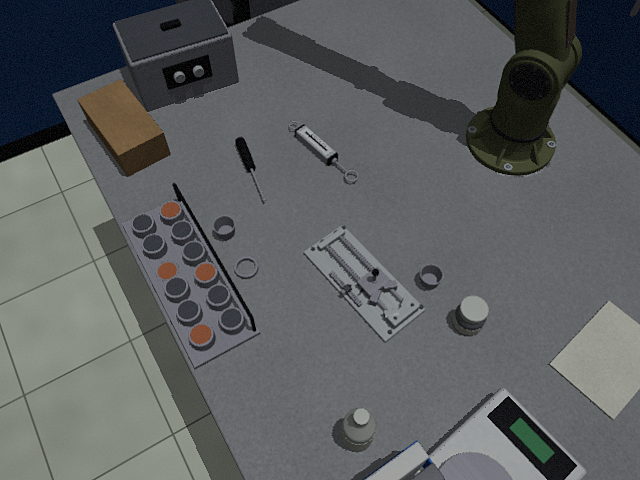

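The top view shows the clamp at (218–347, 241–300), with the knob near (269,270) and the rider near (281,246), so clamp -x points right. The scale's housing is at (425–490, 338), with its eye at (394,342) pointing left. The scene view agrees.

```bash
python3 - <<'E'
from h import *
d=cam('top'); P=cloud(d)
save(d,'clampcrop.png',(210,230,360,310),5)
hsv=cv2.cvtColor(d['frame'],cv2.COLOR_RGB2HSV)
# base plate: bright, in the region
def rect(box,z,lo,name):
    x0,y0,x1,y1=box; m=np.zeros(P.shape[:2],np.uint8)
    m[y0:y1,x0:x1]=(P[y0:y1,x0:x1,2]>lo).astype(np.uint8)
    n,l,s,c=cv2.connectedComponentsWithStats(m); k=1+s[1:,4].argmax(); m=(l==k)
    v,u=np.nonzero(m); w=ray(d,np.c_[u,v],z)
    r=cv2.minAreaRect((w[:,:2]*1000).astype(np.float32)); print(name,m.sum(),np.round(r[0],1),np.round(r[1],1),round(r[2],2),'zmax',P[m][:,2].max())
    return m,w
rect((205,230,360,310),.01,.006,'clamp')
rect((424,322,491,355),.026,.016,'housing')
rect((380,322,510,355),.013,.006,'scale')
# knob head
v,u=np.nonzero((P[255:285,255:285,2]>.06)); v+=255;u+=255
print('knobhead',len(u),np.c_[u,v].mean(0),ray(d,[[u.mean(),v.mean()]],.074),P[v,u,2].max())
# eye hough
g=cv2.cvtColor(d['frame'],cv2.COLOR_RGB2GRAY)
b=P[322:360,380:430]
for p in ((394,342),(457,337),(495,333)): print(p,ray(d,[p],.013),ray(d,[p],.026))
E
```

```text
clamp 7055 [542.9 146.8] [128.2 279.6] 7.52 zmax 1.1560165719387576
housing 1030 [ 435.8 -230. ] [ 32.2 138.3] 10.67 zmax 1.1560165719387576
scale 1313 [ 432.  -206.9] [ 34.5 246.7] 10.79 zmax 1.1560165719387576
knobhead 54 [266.35185185 268.83333333] [[0.52879462 0.17060992 0.074     ]] 1.1560165719387576
(394, 342) [[ 0.41359579 -0.10314284  0.013     ]] [[ 0.41304516 -0.10158411  0.026     ]]
(457, 337) [[ 0.43703988 -0.23265271  0.013     ]] [[ 0.43622261 -0.22962101  0.026     ]]
(495, 333) [[ 0.45320804 -0.31139504  0.013     ]] [[ 0.45220688 -0.30746777  0.026     ]]
```

View pics/clampcrop.png

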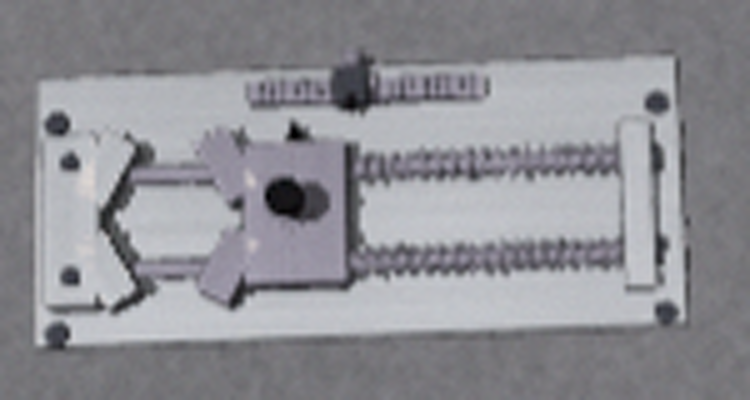

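```bash
cat > geo.py <<'E'
from h import *
def clamp(d):
    c=np.array([[38,82],[676,57],[687,322],[37,345]])/5+[210,230]-.5+.1
    w=ray(d,c,.01)[:,:2]   # TL(+x,-y) TR(-x,-y) BR(-x,+y) BL(+x,+y)
    loc=np.array([[.128,-.066],[-.147,-.066],[-.147,.05],[.128,.05]])
    # rigid fit
    a,b=loc-loc.mean(0),w-w.mean(0); U,_,V=np.linalg.svd(a.T@b); R=(U@V).T; t=w.mean(0)-R@loc.mean(0)
    return R,t,np.abs(loc@R.T+t-w).max()
E
python3 - <<'E'
from geo import *
d=cam('top'); R,t,e=clamp(d); print('clamp yaw',np.degrees(np.arctan2(R[1,0],R[0,0])),t,'err',e,np.linalg.det(R))
f=lambda uv,z:(ray(d,np.array(uv)/5+[210,230]-.4,z)[:,:2]-t)@R
print('knob head (0.076) local',f([[284,196]],.076),'jawptr',f([[294,122]],.028),'idxptr',f([[355,112]],.028))
P=cloud(d); Z=d['z_map']
for nm,b,lo,hi in(('housing',(415,320,500,358),.018,.04),('eye',(380,325,412,358),.006,.03)):
    x0,y0,x1,y1=b; m=np.zeros(Z.shape,bool); m[y0:y1,x0:x1]=True; m&=(Z>0)&(P[...,2]>lo)&(P[...,2]<hi)
    v,u=np.nonzero(m); q=P[m]; r=cv2.minAreaRect((q[:,:2]*1000).astype(np.float32)); print(nm,m.sum(),[np.round(k,1) for k in r],np.median(q[:,2]))
x0,y0,x1,y1=(360,310,520,370); cv2.imwrite('pics/scalecrop.png',cv2.resize(d['frame'][y0:y1,x0:x1,::-1],None,fx=5,fy=5,interpolation=cv2.INTER_CUBIC))
E
```

```text
clamp yaw 98.14814629933655 [0.53081785 0.15475452] err 0.0014442028159649123 1.0
knob head (0.076) local [[1.56773381e-02 2.67418884e-05]] jawptr [[ 0.0159526  -0.03938491]] idxptr [[-0.00979293 -0.04271024]]
housing 1049 [array([ 436.1, -231.4]), array([ 32.2, 175.5]), np.float64(10.8)] 0.027863264072554222
eye 175 [array([ 413.7, -106.9]), array([60.9, 64.9]), np.float64(3.4)] 0.016241637918790863
```

View pics/scalecrop.png

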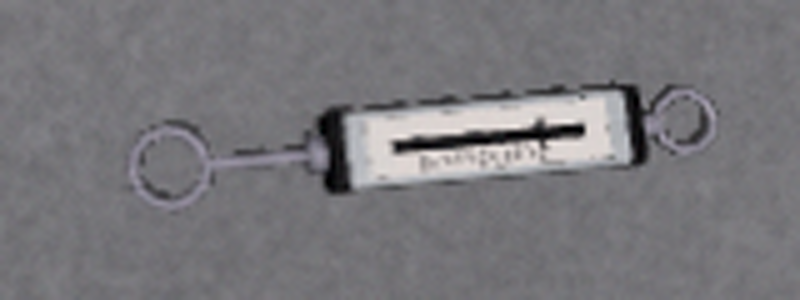

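The crop shows the eye centre at about (170,165), the housing's middle at (487,138) and the ring at (684,120).

```bash
python3 - <<'E'
from geo import *
d=cam('top'); g=lambda uv,z: ray(d,np.array([uv])/5+[360,310]-.4,z)[0]
e=g([170,165],.013); c=g([487,138],.026); r=g([684,120],.013)
a=e-r; print(e,c,r,'yaw',np.degrees(np.arctan2(a[1],a[0])),np.degrees(np.arctan2(*(e-c)[1::-1])),'len',np.linalg.norm((e-c)[:2]))
from scipy.spatial.transform import Rotation as S
o=env.get_obs(); p=np.array(o['tool_pos']); Rt=S.from_euler('xyz',o['tool_rot'],degrees=True)
tgt=np.array([c[0],c[1],.12]); print('shift tool',Rt.inv().apply(tgt-p)/.08,o['tool_rot'])
E
```

```text
[ 0.4122909  -0.10241828  0.013     ] [ 0.4358172  -0.22964484  0.026     ] [ 0.4522628  -0.31437826  0.013     ] yaw 100.6795485504545 100.47659619380183 len 0.1293834780515478
shift tool [ 3.77597077 -3.25618386  1.27811914] [-1.79951212e+02  3.88475235e-03  2.44005724e+01]
```

```bash
python3 -m creep '{"translation":[[0.47,-0.407,0.1],[0.47,-0.407,0.1],[0.47,-0.407,0.1],[0.47,-0.407,0.1]],"turn":[[0,0,0],[0,0,0],[0,0,0],[0,0,0]],"grip":[1,1,1,1]}'
python3 -m creep '{"translation":[[0.47,-0.407,0.1],[0.47,-0.407,0.1],[0.47,-0.407,0.1],[0.47,-0.407,0.1]],"turn":[[0,0,0],[0,0,0],[0,0,0],[0,0,0]],"grip":[1,1,1,1]}'
python3 -m creep '{"translation":[[0,0,0],[0,0,0],[0,0,0],[0,0,0]],"turn":[[0,0,-0.053],[0,0,-0.053],[0,0,-0.053],[0,0,-0.053]],"grip":[1,1,1,1]}'
python3 -m creep '{"translation":[[0,0,0],[0,0,0],[0,0,0],[0,0,0],[0,0,0]],"turn":[[0,0,-0.053],[0,0,-0.053],[0,0,-0.053],[0,0,-0.052],[0,0,0]],"grip":[1,1,1,1,1]}'
cat > to.py <<'E'
import sys
from h import *
from scipy.spatial.transform import Rotation as S
o=env.get_obs(); p=np.array(o['tool_pos']); R=S.from_euler('xyz',o['tool_rot'],degrees=True)
x,y,z,yaw=map(float,sys.argv[1:5]); G=S.from_euler('xyz',[180,0,yaw],degrees=True)
print('t',o['time_s'],'shift',np.round(R.inv().apply(np.array([x,y,z])-p)/.08,3),'turn',np.round((R.inv()*G).as_rotvec()/np.pi,4),'F',np.round(o['force'],1),'w',o['grip_width'],'gf',o['grasp_force'])
E
python3 to.py .4358 -.2296 .004 100.6
```

```text
time_s: 0.75
tool_pos: [0.3522, -0.4097, 0.1903]
tool_rot: [180.0, -0.0, 24.4]
force: [0.4, -0.8, 0.9]
grip_width: 0.0868
grasp_force: 0.0
time_s: 1.25
tool_pos: [0.4353, -0.229, 0.1585]
tool_rot: [180.0, -0.0, 24.4]
force: [1.6, -0.2, 0.9]
grip_width: 0.0869
grasp_force: 0.0
time_s: 1.75
tool_pos: [0.4348, -0.2305, 0.1586]
tool_rot: [180.0, 0.0, 62.9]
force: [-1.2, 0.5, 0.0]
grip_width: 0.0868
grasp_force: 0.0
time_s: 2.38
tool_pos: [0.4347, -0.2305, 0.1586]
tool_rot: [-180.0, 0.0, 100.4]
force: [0.3, -0.2, -0.4]
grip_width: 0.0873
grasp_force: 0.0
t 2.375 shift [0.009 0.015 1.932] turn [-0.      0.     -0.0009] F [ 0.3 -0.2 -0.4] w 0.08727976587536712 gf 0.0
```

```bash
python3 -m creep '{"translation":[[0.009,0.015,0.4],[0,0,0.5],[0,0,0.5],[0,0,0.35],[0,0,0.17]],"turn":[[0,0,-0.001],[0,0,0],[0,0,0],[0,0,0],[0,0,0]],"grip":[1,1,1,1,1]}'
python3 -m creep '{"translation":[[0,0,0],[0,0,0],[0,0,0],[0,0,0],[0,0,0]],"turn":[[0,0,0],[0,0,0],[0,0,0],[0,0,0],[0,0,0]],"grip":[0.3,0.2,0.1,0,0]}' 40
python3 -m creep '{"translation":[[0,0,0],[0,0,0],[0,0,0],[0,0,0],[0,0,0]],"turn":[[0,0,0],[0,0,0],[0,0,0],[0,0,0],[0,0,0]],"grip":[0,0,0,0,0]}' 40
```

```text
time_s: 3.0
tool_pos: [0.4349, -0.2291, 0.0035]
tool_rot: [-179.9, -0.1, 100.6]
force: [0.9, -0.8, 0.8]
grip_width: 0.0872
grasp_force: 0.0
time_s: 3.62
tool_pos: [0.436, -0.2298, 0.0053]
tool_rot: [180.0, 0.0, 100.7]
force: [-0.2, 0.3, 0.1]
grip_width: 0.0452
grasp_force: 0.0
time_s: 4.25
tool_pos: [0.436, -0.2296, 0.005]
tool_rot: [180.0, 0.0, 100.7]
force: [-0.6, 0.1, 0.6]
grip_width: 0.0317
grasp_force: 40.0
```

```bash
python3 -m creep '{"translation":[[0,0,-0.2],[0,0,-0.4],[0,0,-0.4],[0,0,-0.2],[0,0,0]],"turn":[[0,0,0],[0,0,0],[0,0,0],[0,0,0],[0,0,0]],"grip":[0,0,0,0,0]}'
python3 to.py .5471 .0409 .1 98.15
```

```text
time_s: 4.88
tool_pos: [0.4364, -0.23, 0.102]
tool_rot: [179.9, 0.1, 100.7]
force: [-0.5, 1.1, -3.9]
grip_width: 0.0318
grasp_force: 40.0
t 4.875 shift [3.07  1.989 0.022] turn [0.0005 0.0006 0.0142] F [-0.5  1.1 -3.9] w 0.03175263409797833 gf 39.99853491783142
```

```bash
python3 -m creep '{"translation":[[0.2,0.13,0],[0.4,0.26,0],[0.4,0.26,0],[0.4,0.26,0],[0.4,0.26,0]],"turn":[[0,0,0],[0,0,0],[0,0,0],[0,0,0],[0,0,0]],"grip":[0,0,0,0,0]}'
python3 -m creep '{"translation":[[0.4,0.26,0],[0.4,0.26,0],[0.3,0.19,0],[0.17,0.109,0.02],[0,0,0]],"turn":[[0,0,0],[0,0,0],[0,0,0],[0,0,0.014],[0,0,0]],"grip":[0,0,0,0,0]}'
python3 to.py .5471 .0409 .1 98.15
python3 - <<'E'
from h import *
for n,b in (('top',(210,220,370,340)),('scene',(300,180,460,300))):
    d=cam(n); save(d,n+'2.png',b,5)
E
```

```text
time_s: 5.5
tool_pos: [0.5001, -0.0695, 0.0993]
tool_rot: [-179.8, -0.1, 100.7]
force: [1.7, -1.1, -2.7]
grip_width: 0.0316
grasp_force: 40.0
time_s: 6.12
tool_pos: [0.5454, 0.0429, 0.0976]
tool_rot: [-179.8, -0.1, 98.4]
force: [-0.7, -0.3, -2.6]
grip_width: 0.0319
grasp_force: 40.0
t 6.125 shift [-0.027  0.017 -0.03 ] turn [-0.0009 -0.0005  0.0013] F [-0.7 -0.3 -2.6] w 0.03186941476730483 gf 39.998849630355835
```

View pics/top2.png

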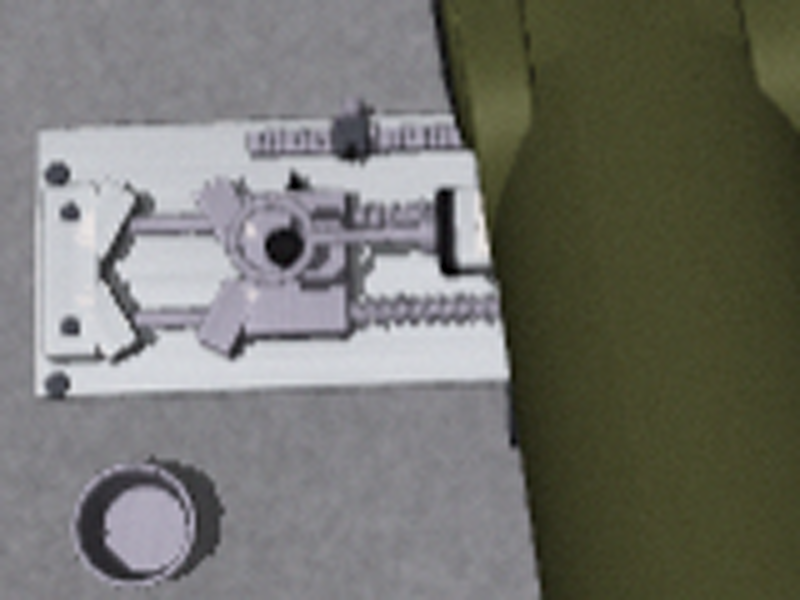

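View pics/scene2.png

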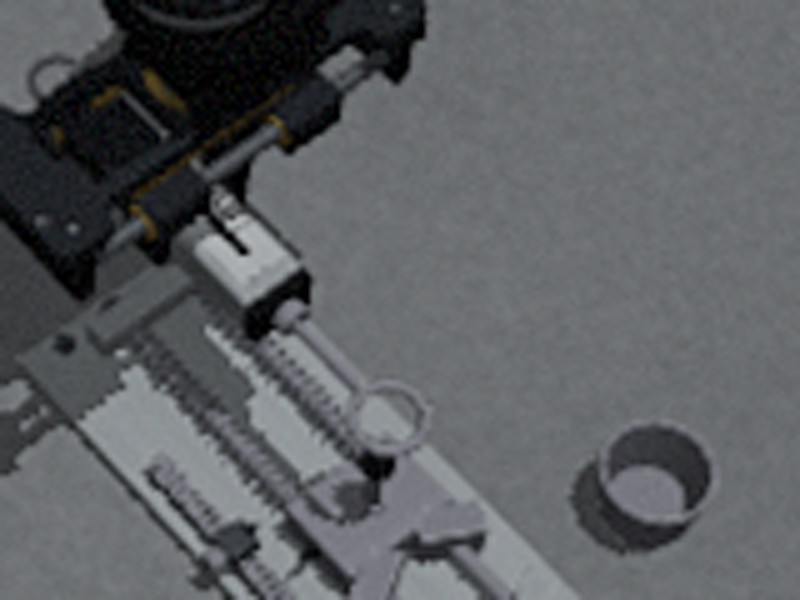

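Top: eye centre about (267,237) and knob head (283,243). Scene: eye centre (388,418) and knob head (377,465). I'll triangulate both.

```bash
python3 - <<'E'
from geo import *
a,b=cam('top'),cam('scene'); R,t,_=clamp(a)
def tri(u,v):
    P=[];X=[]
    for d,p,o in((a,u,[210,220]),(b,v,[300,180])):
        q=cv2.undistortPoints((np.array(p)/5+o-.4).reshape(1,1,2),np.array(d['K']),np.array(d['D']))
        P.append(np.c_[d['R'],d['t']]);X.append(q.reshape(2,1))
    h=cv2.triangulatePoints(*P,*X).ravel(); return h[:3]/h[3]
for n,u,v in(('eye',[267.,237],[388.,418]),('head',[283.,244],[377.,464])):
    w=tri(u,v); print(n,w,'local',(w[:2]-t)@R)
o=env.get_obs(); p=np.array(o['tool_pos']); y=np.radians(o['tool_rot'][2])
pe=p+np.r_[.13*np.cos(y),.13*np.sin(y),.008]; print('eye by kinematics',pe,(pe[:2]-t)@R)
g=lambda uv,z:(ray(a,np.array([uv])/5+[210,220]-.4,z)[0,:2]-t)@R
print('eye ray',g([267,237],.1056),'head ray',g([283,243],.076), g([283,244],.07))
E
```

```text
eye [0.5278379  0.17135485 0.11041179] local [0.0168551  0.00059705]
head [0.5305454  0.17061355 0.07229447] local [ 0.01573755 -0.00197806]
eye by kinematics [0.52750444 0.16855452 0.10667183] [0.0141303  0.00132404]
eye ray [0.01918552 0.00118994] head ray [ 0.01605904 -0.0012052 ] [ 0.01668875 -0.00180995]
```

```bash
python3 -m creep '{"translation":[[-0.012,0.023,0],[0,0,0.15],[0,0,0.15],[0,0,0]],"turn":[[0,0,0.001],[0,0,0],[0,0,0],[0,0,0]],"grip":[0,0,0,0]}'
python3 -m creep '{"translation":[[0,0,0.12],[0,0,0.12],[0,0,0.11],[0,0,0],[0,0,0]],"turn":[[0,0,0],[0,0,0],[0,0,0],[0,0,0],[0,0,0]],"grip":[0,0,0,0,0]}'
python3 - <<'E'
from h import *
a,b=cam('top'),cam('scene')
ia=a['frame'][220:340,210:370,::-1]; ib=b['frame'][180:300,300:460,::-1]
cv2.imwrite('pics/pair3.png',cv2.resize(np.vstack([ia,ib]),None,fx=2.5*1,fy=2.5,interpolation=cv2.INTER_CUBIC))
E
```

```text
time_s: 6.82
tool_pos: [0.547, 0.0404, 0.0735]
tool_rot: [-179.8, -0.0, 98.0]
force: [0.1, 0.1, -2.9]
grip_width: 0.0317
grasp_force: 40.0
time_s: 7.45
tool_pos: [0.5486, 0.0407, 0.0474]
tool_rot: [180.0, 0.0, 98.0]
force: [0.2, 0.1, -1.4]
grip_width: 0.0318
grasp_force: 40.0
```

View pics/pair3.png

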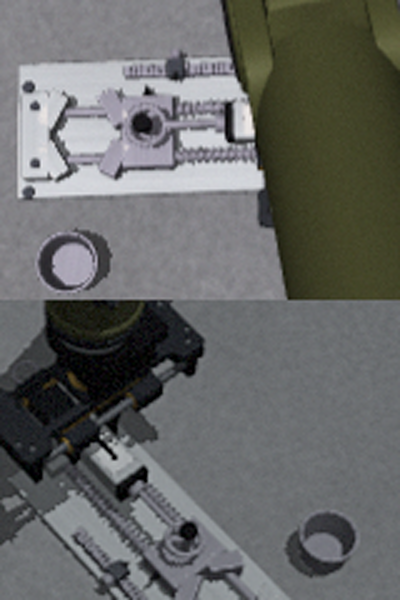

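The eye is around the stem, below the head, in both views. Next I draw the jaw.

```bash
python3 -m creep '{"translation":[[-0.1,0,0.02],[-0.1,0,0],[-0.1,0,0],[-0.1,0,0],[-0.1,0,0]],"turn":[[0,0,0],[0,0,0],[0,0,0],[0,0,0],[0,0,0]],"grip":[0,0,0,0,0]}' 50
python3 -m creep '{"translation":[[-0.05,0,0],[-0.05,0,0],[-0.03,0,0],[0,0,0],[0,0,0]],"turn":[[0,0,0],[0,0,0],[0,0,0],[0,0,0],[0,0,0]],"grip":[0,0,0,0,0]}'
python3 to.py .5471 .0409 .045 98.15
python3 - <<'E'
from h import *
a=cam('top'); save(a,'top4.png',(220,235,320,310),8)
E
```

```text
time_s: 8.18
tool_pos: [0.554, 0.0031, 0.0457]
tool_rot: [180.0, -0.2, 98.1]
force: [-1.3, 7.2, -2.5]
grip_width: 0.0317
grasp_force: 50.0
time_s: 8.8
tool_pos: [0.5554, -0.0063, 0.0457]
tool_rot: [180.0, -0.2, 98.1]
force: [0.2, 7.7, -2.7]
grip_width: 0.0316
grasp_force: 50.0
t 8.8 shift [ 0.599 -0.019  0.011] turn [ 0.0001 -0.0013 -0.0004] F [ 0.2  7.7 -2.7] w 0.03158853522286168 gf 50.00184416770935
```

View pics/top4.png

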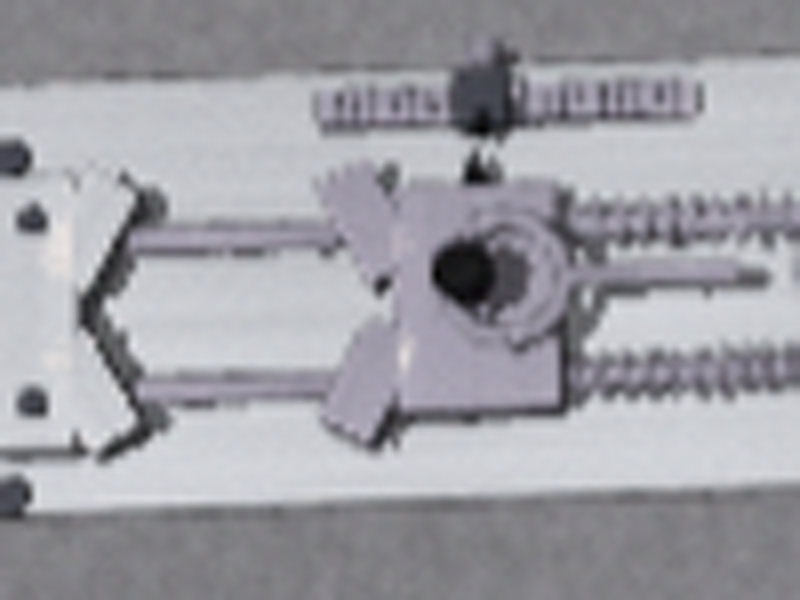

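The jaw pointer tip is at about (478,152) and the rider tip at about (485,135), so they're roughly 2 mm apart. I'll measure that from the dark pixels.

```bash
cat > ptr.py <<'E'
from geo import *
for k in range(2):
    a=cam('top'); R,t,_=clamp(a)
    f=lambda u,z:(ray(a,u,z)[:,:2]-t)@R
    # sample the dark darkness-weighted column per y line, in clamp frame at z=.028
    g=cv2.cvtColor(a['frame'],cv2.COLOR_RGB2GRAY).astype(np.float32)
    xs=np.arange(-.030,.025,.0005); ys=np.arange(-.052,-.033,.001)
    X,Y=np.meshgrid(xs,ys); W=np.c_[(np.c_[X.ravel(),Y.ravel()]@R.T+t),np.full(X.size,.028)]
    m=proj(a,W).astype(np.float32).reshape(*X.shape,2)
    s=cv2.remap(g,m[...,0],m[...,1],cv2.INTER_LINEAR)
    for y,r in zip(ys,s):
        w=np.clip(110-r,0,None)
        if w.sum()>50 and k==0: print(round(y*1e3,1),'x',round((w*xs).sum()/w.sum()*1e3,2),'min',r.min(),'width',(w>0).sum()*.5)
v,u=np.nonzero(g[255:285,268:292]<45); v+=255;u+=268
print('head',f(np.array([[u.mean(),v.mean()]],float),.074)*1e3,len(u))
E
python3 ptr.py
```

```text
-52.0 x -9.45 min 40.916992 width 23.5
-51.0 x -10.06 min 36.1875 width 21.0
-50.0 x -10.43 min 37.59375 width 21.5
-49.0 x -11.1 min 27.210938 width 26.0
-48.0 x -10.06 min 21.703125 width 35.0
-47.0 x -10.39 min 16.748047 width 24.5
-46.0 x -9.51 min 19.265625 width 19.0
-45.0 x -8.9 min 22.063477 width 13.0
-44.0 x -9.48 min 61.161133 width 10.5
-38.0 x -6.19 min 81.0625 width 2.0
-37.0 x -5.96 min 67.35156 width 3.0
-36.0 x -5.91 min 50.992188 width 4.5
-35.0 x -4.7 min 35.347656 width 11.0
-34.0 x -5.3 min 24.21875 width 12.0
head [[-7.74739676 -1.05504174]] 49
```

```bash
python3 -m creep '{"translation":[[-0.022,0,0],[-0.022,0,0],[0,0,0],[0,0,0],[0,0,0]],"turn":[[0,0,0],[0,0,0],[0,0,0],[0,0,0],[0,0,0]],"grip":[0,0,0,0,0]}'
python3 to.py .5471 .0409 .045 98.15; python3 ptr.py | tail -11
python3 - <<'E'
from h import *
a,b=cam('top'),cam('scene')
ia=a['frame'][240:270,255:305,::-1]
w=np.array([[.5308+.0013,.1548-.009,.03]]); 
c=proj(b,np.array([[.5308+.042*.99,.1548-.009+.006,.028]]))[0].astype(int); print(c)
ib=b['frame'][c[1]-15:c[1]+15,c[0]-25:c[0]+25,::-1]
cv2.imwrite('pics/pair5.png',cv2.resize(np.vstack([ia,ib]),None,fx=10,fy=10,interpolation=cv2.INTER_CUBIC))
E
```

```text
time_s: 9.57
tool_pos: [0.5558, -0.0095, 0.0457]
tool_rot: [180.0, -0.2, 98.1]
force: [-0.6, 7.9, -2.4]
grip_width: 0.0317
grasp_force: 50.0
t 9.575 shift [ 0.639 -0.019  0.011] turn [ 0.0001 -0.0014 -0.0003] F [-0.6  7.9 -2.4] w 0.03169123380219318 gf 50.002312660217285
-47.0 x -10.37 min 21.416016 width 25.0
-46.0 x -9.49 min 21.765625 width 18.5
-45.0 x -8.9 min 22.307617 width 13.0
-44.0 x -9.55 min 62.003906 width 10.5
-39.0 x -8.46 min 75.92969 width 1.5
-38.0 x -8.35 min 58.5625 width 2.5
-37.0 x -8.18 min 48.25 width 3.5
-36.0 x -8.07 min 40.947266 width 5.0
-35.0 x -7.76 min 32.539062 width 8.0
-34.0 x -7.54 min 26.263672 width 9.0
head [[-9.61181858 -2.06487587]] 49
[352 284]
```

View pics/pair5.png

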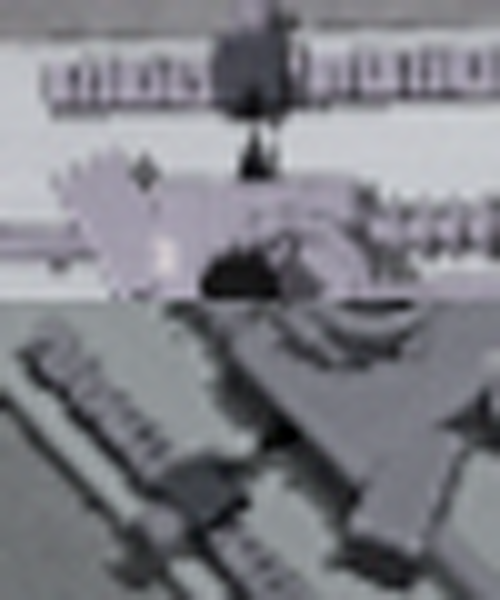

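The pointers stand opposite each other: the top crop puts the rider tip at (253,110) and the jaw tip at (256,130), under 1 mm apart. The rod is about 17–19 mm out, the scale is level at about 41 mm, and the arm is still.

```bash
python3 -c "
from cell import env
print(env.sign_off())"
```

```text
the job is handed in; nothing more can be done
None
```

I handed the job in with the scale gripped and level, its eye on the knob stem and the jaw drawn about 25.5 mm; the pointers measured within 1 mm of each other and the pull about 8 N, but sign-off gave no verdict.

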